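Clear the scrap ends into the tote and hold it up

TASK

Clear the two short wood scraps off the worktop into the plywood tote while it stands on the bench, one scrap on each side of its middle board so that it balances. Then take the tote by the rail along the top of its middle board, lift it about 15 cm straight up, keeping it level all the way, and hold it there steady for a few seconds; the program finishes while still holding it in the air, with both scraps inside. Leave the other things on the bench where they are.

Things in the scene. Friction and masses are not known exactly. Their poses are not given: they have to be found in the camera images.
- tote: loose plywood tote, 250 (x) x 170 (y) mm, 0.4 kg empty. Origin: centre of underside, z up. Walls 45 mm high, 8 thick; floor 8 thick. A 16 mm thick upright board along its y axis at x = 0, 132 mm high, parts it into two pockets, each 109 (x) x 154 (y) mm inside. Hand hole in the board: z 62 to 106, y -51 to 51 mm; the carrying rail is above it
- tote_rail (a point): middle of the tote's rail, 119 mm above the tote's underside, on its centre line; axes as the tote's. The rail is 16 mm thick (x), 150 long (y), 26 high (z 106 to 132 mm): pinch it across its thickness, at mid-length, from above
- tote_pocket_a (a point): centre of the floor surface of the pocket on the tote's +x side, 62.5 mm from the middle board's centre plane, 8 mm above the underside
- tote_pocket_b (a point): the same for the pocket on the tote's -x side
- batten_end: scrap: short plain end of a pine batten, a block 62 (x) x 40 (y) x 30 (z) mm, about 60 g. Origin: centre of its underside
- batten_mid (a point): centre of the batten end, 15 mm above its underside
- rebate_end: scrap: short end of a rebated (stepped) pine moulding, 60 (x) x 44 (y) mm, about 60 g; 34 mm high over its -x half, 18 mm high over its +x half, the step running along y. Origin: centre of its underside
- rebate_mid (a point): point 15 mm above the centre of the rebate end's underside
- long_offcut: bystander: long flat pine offcut 68 x 200 x 19 mm lying at the near right; it is still wanted and stays. Origin: centre of its underside
- combination_square: bystander: combination square 74 x 200 x 24 mm lying at the near left. Origin: centre of its underside
- tape_measure: bystander: tape measure 48 x 86 x 64 mm at the back. Origin: centre of its underside
- glue_bottle: bystander: standing bottle with a pointed nozzle, 62 mm across, 209 mm high, at the back. Origin: centre of its underside
- mug: bystander: mug, 69 mm across, 98 mm with its handle, 85 mm high, at the back left. Origin: centre of its underside
- bench_vice: bystander: small bench vice, bolted down near the middle of the bench's front, about 0.19 m long (x), 0.13 m wide (y), 0.11 m high. Origin: centre of its underside

How it is judged:
On the way, in this order (a step that is already met when the one before it is completed fails the run):
1. both scraps lie in the tote, one in each pocket, let go, while the tote stands on the bench (((x of batten_mid in the frame of tote between 0.02 and 0.117 m and y of batten_mid in the frame of tote between -0.077 and 0.077 m and z of batten_mid in the frame of tote between 0.005 and 0.045 m and x of rebate_mid in the frame of tote between -0.117 and -0.02 m and y of rebate_mid in the frame of tote between -0.077 and 0.077 m and z of rebate_mid in the frame of tote between 0.005 and 0.045 m) or (x of batten_mid in the frame of tote between -0.117 and -0.02 m and y of batten_mid in the frame of tote between -0.077 and 0.077 m and z of batten_mid in the frame of tote between 0.005 and 0.045 m and x of rebate_mid in the frame of tote between 0.02 and 0.117 m and y of rebate_mid in the frame of tote between -0.077 and 0.077 m and z of rebate_mid in the frame of tote between 0.005 and 0.045 m)) and contact force between the fingers and batten_end below 0.1 N and contact force between the fingers and rebate_end below 0.1 N and height (world z) of tote below 0.01 m and angle between tote's own z axis and vertical below 0.05 rad), for 0.2 s.
2. the tote, with both scraps in it, is held level and still in the air for a second (((x of batten_mid in the frame of tote between 0.02 and 0.117 m and y of batten_mid in the frame of tote between -0.077 and 0.077 m and z of batten_mid in the frame of tote between 0.005 and 0.045 m and x of rebate_mid in the frame of tote between -0.117 and -0.02 m and y of rebate_mid in the frame of tote between -0.077 and 0.077 m and z of rebate_mid in the frame of tote between 0.005 and 0.045 m) or (x of batten_mid in the frame of tote between -0.117 and -0.02 m and y of batten_mid in the frame of tote between -0.077 and 0.077 m and z of batten_mid in the frame of tote between 0.005 and 0.045 m and x of rebate_mid in the frame of tote between 0.02 and 0.117 m and y of rebate_mid in the frame of tote between -0.077 and 0.077 m and z of rebate_mid in the frame of tote between 0.005 and 0.045 m)) and contact force between the fingers and batten_end below 0.1 N and contact force between the fingers and rebate_end below 0.1 N and height (world z) of tote between 0.1 and 0.3 m and angle between tote's own z axis and vertical below 0.14 rad and linear speed of tote below 0.03 m/s and angular speed of tote below 0.15 rad/s and contact force between the fingers and tote above 2 N and world y of tote above -0.45 m and contact force between tote and long_offcut below 0.1 N and contact force between tote and combination_square below 0.1 N and contact force between tote and tape_measure below 0.1 N and contact force between tote and glue_bottle below 0.1 N and contact force between tote and mug below 0.1 N and contact force between tote and bench_vice below 0.1 N), for 1 s.
At the end, for the whole second after the job is handed in: The fingers hold the tote 100 to 300 mm above the bench, tilted under 0.14 rad, still (under 30 mm/s, 0.15 rad/s) resting on nothing and not taken off to the right (y over -0.45); each pocket holds one scrap, its middle inside the pocket and below the rim, not touched by the fingers (all of step 2); the arm keeps its last pose, push and grip.
It fails at once if the tote is tipped by more than 0.3 rad (angle between tote's own z axis and vertical above 0.3 rad).
It fails at once if a bystander is moved by more than 30 mm (distance of any of long_offcut, combination_square, tape_measure, glue_bottle, mug from where it was at the start of the episode above 0.03 m).
It fails at once if a standing bystander is knocked over (angle between any of glue_bottle, mug's own z axis and vertical above 0.4 rad).
It also fails if it takes over 72 s, if anything falls off the work surface, if the arm or the gripper's body presses on something with over 40 N, if the wrist force passes 120 N, or if a joint passes its speed limit or range.

ROBOT

A 7-joint arm with a two-finger parallel gripper is mounted at the origin on a cart in front of the work surface, level with it; the furniture and walls round the work are solid. World frame = base frame: x ahead of the robot, y to its left, z up, the work surface at z = 0. Lengths are in m, angles in rad, forces in N, time in s.
With the tool pointing down it reaches from about 0.425 to 1.025 m from the base axis. Payload 3.6 kg.
Tool frame: the origin (TCP) lies on the centre line of the jaws, within the pads' length; the fingertips stand 11 mm ahead of it and the grasp point (between the pads) lies 8 mm behind it; z points along the fingers, y is the line along which they close (so a half turn about z gives the same grasp; the last joint's range is limited). The gripper opens to 85 mm and grips with 20 to 120 N. Pads are 22 mm wide; open, the fingers measure 114 mm over their backs; the gripper's body (76 mm by 85 mm) begins 54 mm behind the grasp point. The pads swing forward as they close: fully open they stand 13 mm farther back than shut.
Start: joints at [1.127, 0.591, 0.048, 1.609, -0.033, 0.943, -0.034], TCP at [0.249, -0.681, 0.242] pointing down, gripper open.
Joint ranges: [-2.69, 2.69], [-0.47, 2.24], [-1.27, 1.36], [0.19, 2.51], [-1.53, 4.68], [0.08, 2.07], [-3.09, 3.09]. Speed limits (rad/s): [2.57, 2.57, 3.14, 3.14, 3.14, 3.14, 3.14].

INTERFACE

Orientations are given as a 3x3 rotation matrix whose columns are the frame's x, y, z axes.
In Python, from workcell import robot gives the robot as it stands. The module is installed in compiled form; this text tells all that it offers.
- The arm moves only by the shell command python3 -m jog 'ROWS' [FORCE]. ROWS is text: rows parted by semicolons, each of 7 numbers parted by spaces: the finger opening in mm, from 0 to 85.4, then the shift along the tool's x, y, z in units of 50 mm (1.0 is 50 mm), then the turn, a rotation vector about the tool's x, y, z in units of 5 degrees (1.0 is 5 degrees). A call has 1 to 8 rows; each row is the pose to reach, as a shift and turn from the pose commanded when the call began, along the tool's axes at that moment; what a row does not reach only later rows make up. A row lasts 1/8 s, in which the tool goes at most 62.5 mm and 10.7 degrees, less where a joint would pass 70% of its speed; a pose out of reach is approached as far as the arm can. A call with a gripper value outside its range is refused whole. The fingers move at their own pace and stop on an object; FORCE is the grip in N (left out, the last holds). Time passes only in rows, so rows that repeat a pose let the fingers close. It gives the time, the measured TCP pose, the force, the opening and the grip force at its end, in the units of the state.
- robot.get_obs(): the state, without advancing time (a new reading comes with each control period).
- robot.read_camera(name): name is "scene" or "top" or "wrist"; returns (picture, depth): 480x640x3 uint8, red, green, blue; 480x640 float32, m along the optical axis (not along the pixel's ray), 0 where there is no reading.
- robot.camera_info(name): a dict with "mtx" (3x3 intrinsics, pixels), "position" and "orientation" of the camera in the world; the wrist camera has in their place "hand_eye" (4x4, takes a point from camera to tool coordinates, whose origin is the TCP and whose axes are the flange's). Camera axes: x right, y up, looking along -z (the intrinsics and any distortion apply to the point x, -y, -z); pixel columns grow to the right and rows downward; lengths in m; the calibration is good to about 2 mm. A picture is of the moment at which its call begins: read the wrist's pose just before it. camera_info takes no time and is no camera call.
- robot.close_job(): hands the job in; it is judged then, once.
Trained networks look in the newest picture that a camera, given by its name, has taken for a name from the list of things; names that differ only in an ending like _2 or _b are one class to them, and where a whole thing is asked for, a point or a joint stands for the part that bears it (a point fixed in the world has none). Each returns a list of dicts, best first, with "confidence" (0 to 1); they miss things now and then, are a little off and sometimes report something else, mostly with a low value. They report only what shows in the picture. A call takes as long as a camera call.
- robot.spot_in(camera, target): "extent" ([left, top, width, height] as shares, 0 to 1, of the picture: columns of its width, rows of its height, round what is visible of it).
- robot.masks_of(camera, target): "pixels" (480x640 bool, what is visible of it) and "extent" ([left, top, width, height] as shares, 0 to 1, of the picture: columns of its width, rows of its height, round what is visible of it).
- robot.landmark_of(camera, target): "centre" ([column, row] as shares, 0 to 1, of the picture: columns of its width, rows of its height: a listed point, or the origin of a listed thing).
The state is a dict: "time_s": time; "joint_pos": joint angles; "qvel": joint speeds; "joint_torque": joint torques, N m; "eef_pos": TCP position; "ee_rot": TCP orientation; "force": force on the tool from outside, world axes, zero at the start; "moment": the same for the moment, N m; "width": finger opening in m; "finger_force": force on a finger pad.
Only numpy, scipy, OpenCV 4.12 (cv2) and the standard library are available. Lean on these libraries where they do the work, as an engineer would, in place of code of your own. Each camera call takes 0.05 s, during which the arm holds its last target. There are 200 camera calls.

## Working session

There is one attempt and no reset: what is moved stays moved. The work goes in short steps, Python scripts to look and compute and a shell command to move; the robot and the scene stay as the last step left them, time stands still between calls to the robot, and variables do not carry over. Pictures are saved under pics/ and viewed, at most 10 in all, crops included, and the job is handed in when it is done.

```bash
mkdir -p pics
cat > h.py <<'E'
import numpy as np, cv2
from workcell import robot
def cam(name):
    o=robot.get_obs(); im,d=robot.read_camera(name); ci=robot.camera_info(name)
    K=np.array(ci["mtx"])
    if name=="wrist":
        T=np.eye(4);T[:3,:3]=o["ee_rot"];T[:3,3]=o["eef_pos"];M=T@np.array(ci["hand_eye"])
    else:
        M=np.eye(4);M[:3,:3]=np.array(ci["orientation"]);M[:3,3]=ci["position"]
    v,u=np.mgrid[:480,:640]
    P=np.stack([(u-K[0,2])/K[0,0]*d,-(v-K[1,2])/K[1,1]*d,-d],-1)
    W=P@M[:3,:3].T+M[:3,3]; W[d==0]=np.nan
    return im,d,W
def save(im,n): cv2.imwrite("pics/"+n,im[:,:,::-1])
def obj(name,t,W,zmin=0.004,k=0):
    r=robot.masks_of(name,t)
    if not r: print(t,"none");return None
    m=cv2.erode(r[k]["pixels"].astype(np.uint8),np.ones((3,3)))>0
    p=W[m]; p=p[np.isfinite(p[:,0])]; p=p[p[:,2]>zmin]
    if len(p)<10: print(t,"few");return None
    (c,s,a)=cv2.minAreaRect(p[:,:2].astype(np.float32)*1000)
    zt=np.percentile(p[:,2],95)
    print(t,"conf%.2f"%r[k]["confidence"],"rect c",np.round(c),"size",np.round(s),"ang",round(a,1),"ztop",round(zt,3),"med",np.round(np.median(p,0),3),len(r),[np.round(e*np.array([640,480]*2)[i]) for i,e in enumerate(r[k]["extent"])])
    return p
E
python3 - <<'E'
from h import *
print({k:robot.camera_info("top")[k] for k in("position","orientation")}, robot.camera_info("wrist")["hand_eye"], robot.get_obs()["ee_rot"])
for c in("top","scene"):
    im,d,W=cam(c); save(im,c+"0.png"); print(c)
    for t in("tote","tote_rail","batten_end","rebate_end","bench_vice","glue_bottle","mug","tape_measure","long_offcut","combination_square"): obj(c,t,W)
E
```

```text
{'position': array([ 0.31618787, -0.10575775,  1.13234319]), 'orientation': array([[-0.02306548,  0.98264831, -0.18403883],
       [-0.99958348, -0.0258617 , -0.01280752],
       [-0.01734484,  0.18366676,  0.98283553]])} [[-4.63524163e-04  9.58576591e-01  2.84834520e-01  7.14455052e-02]
 [ 9.99999673e-01  2.55387939e-04  7.67867292e-04  3.15798459e-04]
 [ 6.63316310e-04  2.84834782e-01 -9.58576396e-01 -1.31322074e-01]
 [ 0.00000000e+00  0.00000000e+00  0.00000000e+00  1.00000000e+00]] [[ 9.39063559e-01  3.43742424e-01 -8.81677820e-04]
 [ 3.43743535e-01 -9.39061283e-01  2.07093997e-03]
 [-1.16079580e-04 -2.24781531e-03 -9.99997467e-01]]
top
tote conf0.61 rect c [ 484. -307.] size [167. 248.] ang 67.0 ztop 0.131 med [ 0.477 -0.31   0.01 ] 1 [np.float64(370.0), np.float64(184.0), np.float64(127.0), np.float64(152.0)]
tote_rail conf0.91 rect c [ 484. -307.] size [167. 248.] ang 66.9 ztop 0.131 med [ 0.478 -0.31   0.01 ] 1 [np.float64(367.0), np.float64(184.0), np.float64(128.0), np.float64(151.0)]
batten_end conf0.76 rect c [528.  98.] size [39. 60.] ang 77.1 ztop 0.033 med [0.528 0.097
[... 1772 characters left out ...]
. -158.] size [41. 61.] ang 30.7 ztop 0.171 med [ 0.669 -0.166  0.113] 1 [np.float64(377.0), np.float64(191.0), np.float64(33.0), np.float64(53.0)]
mug conf0.62 rect c [618. 170.] size [18. 51.] ang 39.2 ztop 0.036 med [0.615 0.168 0.023] 1 [np.float64(263.0), np.float64(166.0), np.float64(24.0), np.float64(11.0)]
tape_measure few
long_offcut conf0.81 rect c [ 216. -368.] size [238.  95.] ang 53.7 ztop 0.024 med [ 0.24  -0.351  0.019] 1 [np.float64(287.0), np.float64(384.0), np.float64(63.0), np.float64(62.0)]
combination_square conf0.96 rect c [356. 204.] size [112.  43.] ang 52.8 ztop 0.019 med [0.34  0.183 0.014] 1 [np.float64(175.0), np.float64(208.0), np.float64(25.0), np.float64(42.0)]
```

View pics/top0.png

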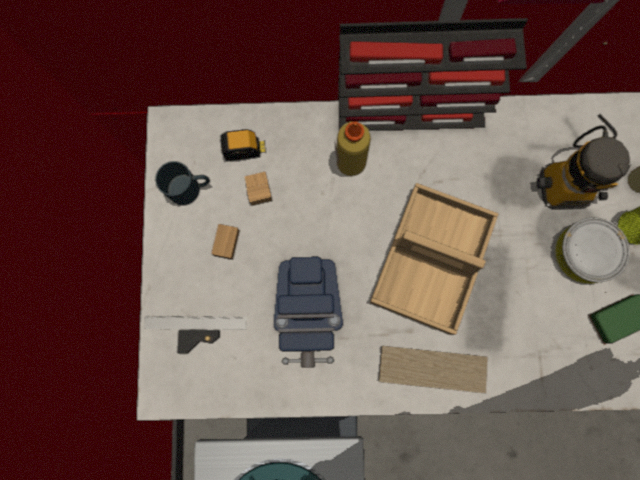

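Run:
```python
from h import *
im,d,W=cam("top")
# rail: points z in 0.12..0.14 near tote
m=(W[...,2]>.12)&(W[...,2]<.14)&(np.hypot(W[...,0]-.484,W[...,1]+.307)<.11)
print("rail",[np.round(x,1) for x in cv2.minAreaRect(W[m][:,:2].astype(np.float32)*1000)])
m=(W[...,2]>.035)&(W[...,2]<.06)&(np.hypot(W[...,0]-.484,W[...,1]+.307)<.17)
print("rim",[np.round(x,1) for x in cv2.minAreaRect(W[m][:,:2].astype(np.float32)*1000)])
# rebate high/low
n=np.hypot(W[...,0]-.637,W[...,1]-.034)<.045
for lo,hi in((.03,.045),(.012,.027)):
    p=W[n&(W[...,2]>lo)&(W[...,2]<hi)]; print("reb",lo,np.round(p.mean(0),3),len(p),[np.round(x,1) for x in cv2.minAreaRect(p[:,:2].astype(np.float32)*1000)])
n=np.hypot(W[...,0]-.528,W[...,1]-.098)<.05
p=W[n&(W[...,2]>.025)&(W[...,2]<.045)];print("bat",np.round(p.mean(0),3),[np.round(x,1) for x in cv2.minAreaRect(p[:,:2].astype(np.float32)*1000)])
# vice: tall near front
m=(W[...,2]>.07)&(W[...,2]<.2)&(W[...,0]<.5)&(W[...,0]>.1)&(abs(W[...,1])<.2)
if m.sum(): print("vice",np.nanmin(W[m],0),np.nanmax(W[m],0))
```

```text
rail [array([ 484.7, -307.6]), array([149.2,  17.7]), np.float64(67.1)]
rim [array([ 484.7, -308.3]), array([170.9, 251. ]), np.float64(67.0)]
reb 0.03 [0.624 0.031 0.034] 321 [array([624.4,  31.5]), array([31.2, 44.1]), np.float64(12.6)]
reb 0.012 [0.649 0.037 0.018] 311 [array([638.6,  34.6]), array([62.1, 44. ]), np.float64(13.0)]
bat [0.529 0.099 0.03 ] [array([529.7,  99. ]), array([41.1, 62.6]), np.float64(76.6)]
vice [ 0.28472229 -0.11091624  0.07000055] [ 0.48589884 -0.01099712  0.1187472 ]
```

The picture agrees with the networks: tote at about (430,258), batten at (225,241), rebate end at (258,187), vice at (307,310), and bottle at (352,150).

```bash
cat >> h.py <<'E'
from scipy.spatial.transform import Rotation as Ro
def plan(x,y,z,yaw):
    "yaw: world angle (deg) of tool x; tool z down"
    o=robot.get_obs(); R=np.array(o["ee_rot"]); a=np.radians(yaw)
    D=np.array([[np.cos(a),np.sin(a),0],[np.sin(a),-np.cos(a),0],[0,0,-1]])
    s=R.T@(np.array([x,y,z])-o["eef_pos"])/.05; t=Ro.from_matrix(R.T@D).as_rotvec(degrees=True)/5
    print("t%.2f"%o["time_s"],"row",np.round(s,2),np.round(t,2),"q",np.round(o["joint_pos"],2),"F",np.round(o["force"],1),"w",round(o["width"],4))
E
python3 -c "
from h import *
plan(.529,.098,.28,-13.4)"
```

```text
t1.15 row [ 10.61 -12.7   -0.75] [-0.  -0.   6.7] q [ 1.13  0.59  0.05  1.61 -0.03  0.94 -0.03] F [-0.5  0.5 -0.4] w 0.0853
```

```bash
python3 -m jog '85 2 -2.4 -0.75 0 0 1;85 4 -4.8 -0.75 0 0 2;85 5.5 -6.6 -0.75 0 0 3.5;85 7 -8.4 -0.75 0 0 5;85 8 -9.6 -0.75 0 0 6;85 9 -10.8 -0.75 0 0 6.7;85 10 -12 -0.75 0 0 6.7;85 10.6 -12.7 -0.75 0 0 6.7' 40; python3 -c "
from h import *
plan(.529,.098,.28,-13.4)"
```

```text
time_s: 2.15
eef_pos: [0.4179, -0.2104, 0.2747]
ee_rot: [[0.973, -0.232, 0.001], [-0.232, -0.973, -0.001], [0.002, 0.0, -1.0]]
force: [1.0, -0.8, 0.1]
width: 0.0852
finger_force: 0.0
t2.15 row [ 0.73 -6.51 -0.11] [ 0.   -0.02 -0.  ] q [ 0.29  0.22  0.09  2.14 -0.03  0.78 -1.4 ] F [ 1.  -0.8  0.1] w 0.0852
```

```bash
python3 -m jog '85 0.7 -6.5 -0.1 0 0 0;85 0.7 -6.5 -0.1 0 0 0;85 0.7 -6.5 -0.1 0 0 0;85 0.7 -6.5 -0.1 0 0 0;85 0.7 -6.5 -0.1 0 0 0;85 0.7 -6.5 -0.1 0 0 0;85 0.7 -6.5 -0.1 0 0 0;85 0.7 -6.5 -0.1 0 0 0' >/dev/null
python3 - <<'E'
from h import *
im,d,W=cam("wrist"); save(im,"w1.png")
obj("wrist","batten_end",W,.015);
n=np.hypot(W[...,0]-.53,W[...,1]-.098)<.05
p=W[n&(W[...,2]>.02)&(W[...,2]<.045)];print("bat",np.round(p.mean(0),3),[np.round(x,1) for x in cv2.minAreaRect(p[:,:2].astype(np.float32)*1000)])
print(robot.get_obs()["eef_pos"])
plan(.529,.098,.012,-13.4)
E
```

```text
batten_end conf0.95 rect c [530. 100.] size [38. 61.] ang 77.4 ztop 0.031 med [0.531 0.1   0.03 ] 1 [np.float64(293.0), np.float64(177.0), np.float64(42.0), np.float64(58.0)]
bat [0.53 0.1  0.03] [array([529.1, 100.5]), array([39.9, 62.6]), np.float64(78.3)]
[0.52593062 0.0933568  0.27903272]
t3.25 row [ 0.04 -0.11  5.34] [ 0.01  0.   -0.04] q [-0.22  0.31 -0.05  2.    0.02  0.84 -2.09] F [-0.4  0.2  0.2] w 0.0851
```

```bash
python3 -m jog '70 0.04 -0.14 1.2 0 0 -0.25;70 0.04 -0.14 2.4 0 0 -0.25;70 0.04 -0.14 3.6 0 0 -0.25;70 0.04 -0.14 4.6 0 0 -0.25;70 0.04 -0.14 5.3 0 0 -0.25;70 0.04 -0.14 5.3 0 0 -0.25;20 0.04 -0.14 5.3 0 0 -0.25;20 0.04 -0.14 5.3 0 0 -0.25' 40; python3 -m jog '20 0 0 0 0 0 0;20 0 0 0 0 0 0;20 0 0 0 0 0 0;20 0 0 0 0 0 0'; python3 -c "
from h import *
plan(.529,.098,.28,-12.3)"
```

```text
time_s: 4.25
eef_pos: [0.5314, 0.102, 0.0162]
ee_rot: [[0.977, -0.211, 0.004], [-0.211, -0.977, 0.001], [0.003, -0.001, -1.0]]
force: [0.9, -0.3, 0.2]
width: 0.0392
finger_force: 41.3
time_s: 4.75
eef_pos: [0.5314, 0.1021, 0.0161]
ee_rot: [[0.977, -0.211, 0.003], [-0.211, -0.977, 0.0], [0.003, -0.001, -1.0]]
force: [-0.3, -0.5, 9.1]
width: 0.0395
finger_force: 42.5
t4.75 row [-0.01  0.08 -5.28] [-0.01 -0.04  0.02] q [-0.25  0.72 -0.03  2.14  0.08  0.27 -2.13] F [-0.3 -0.5  9.1] w 0.0395
```

```bash
python3 -m jog '20 0 0 -1 0 0 0;20 0 0 -2.2 0 0 0;20 0 0.3 -3.4 0 0 0;20 0 0.8 -4.5 0 0 0;20 0 1.7 -5 0 0 0;20 -0.1 2.8 -5 0 0 0.7;20 -0.2 3.9 -5 0 0 1.4;20 -0.3 5 -5 0 0 2.1'; python3 -c "
from h import *
plan(.422,-.282,.20,-23)"
```

```text
time_s: 5.75
eef_pos: [0.4617, -0.1405, 0.2651]
ee_rot: [[0.922, -0.387, 0.002], [-0.387, -0.922, -0.0], [0.002, -0.0, -1.0]]
force: [0.3, -0.0, -2.1]
width: 0.0391
finger_force: 41.4
t5.75 row [0.36 2.92 1.3 ] [-0.01 -0.02  0.05] q [ 0.17  0.26  0.04  2.12 -0.01  0.76 -1.75] F [ 0.3 -0.  -2.1] w 0.0391
```

Run:
```python
from h import *
im,d,W=cam("wrist"); save(im,"w2.png")
m=(W[...,2]>.035)&(W[...,2]<.06)&(np.hypot(W[...,0]-.484,W[...,1]+.307)<.17)
print(m.sum())
```

```text
6682
```

```bash
python3 -m jog '20 0.15 1 0 0 0 0;20 0.3 2 0.3 0 0 0;20 0.36 2.9 0.8 0 0 0;20 0.36 2.92 1.3 0 0 0;20 0.36 2.92 1.3 0 0 0;20 0.36 2.92 2 0 0 0;20 0.36 2.92 2.6 0 0 0;20 0.36 2.92 2.6 0 0 0'; python3 -c "
from h import *
plan(.422,-.282,.037,-23)"
```

```text
time_s: 6.8
eef_pos: [0.4229, -0.2792, 0.1338]
ee_rot: [[0.924, -0.383, -0.002], [-0.383, -0.924, 0.002], [-0.003, -0.001, -1.0]]
force: [0.1, 0.2, -0.3]
width: 0.0395
finger_force: 41.4
t6.80 row [0.01 0.06 1.94] [-0.01  0.03  0.09] q [ 0.45  0.49  0.06  2.18 -0.07  0.48 -1.4 ] F [ 0.1  0.2 -0.3] w 0.0395
```

```bash
python3 -m jog '20 0 0.06 0.6 0 0 0;20 0 0.06 1.2 0 0 0;20 0 0.06 1.7 0 0 0;20 0 0.06 1.95 0 0 0;20 0 0.06 1.95 0 0 0;20 0 0.06 1.95 0 0 0;65 0 0.06 1.95 0 0 0;65 0 0.06 1.95 0 0 0';  python3 -m jog '65 0 0 0 0 0 0;65 0 0 -1 0 0 0;65 0 0 -2 0 0 0;65 0 0 -3.2 0 0 0;65 0 0 -4.4 0 0 0;65 0 0 -4.4 0 0 0;65 0 0 -4.4 0 0 0'
python3 - <<'E'
from h import *
im,d,W=cam("wrist"); save(im,"w3.png")
obj("wrist","batten_end",W,.0)
im,d,W=cam("top")
obj("top","batten_end",W,.0)
n=(np.hypot(W[...,0]-.427,W[...,1]+.284)<.11)
plan(.633,.032,.28,13)
E
```

```text
time_s: 7.8
eef_pos: [0.4224, -0.2838, 0.0373]
ee_rot: [[0.923, -0.385, 0.001], [-0.385, -0.923, -0.001], [0.001, 0.0, -1.0]]
force: [0.1, -0.2, -0.5]
width: 0.0649
finger_force: 0.0
time_s: 8.68
eef_pos: [0.4214, -0.2831, 0.2564]
ee_rot: [[0.923, -0.385, -0.0], [-0.385, -0.923, 0.0], [-0.001, -0.0, -1.0]]
force: [-0.5, -0.6, 0.5]
width: 0.0652
finger_force: 0.0
batten_end conf0.66 rect c [ 422. -283.] size [37. 61.] ang 68.1 ztop 0.039 med [ 0.423 -0.284  0.038] 1 [np.float64(302.0), np.float64(179.0), np.float64(42.0), np.float64(64.0)]
batten_end conf0.89 rect c [ 420. -282.] size [37. 59.] ang 67.3 ztop 0.042 med [ 0.418 -0.282  0.039] 2 [np.float64(405.0), np.float64(278.0), np.float64(35.0), np.float64(30.0)]
t8.88 row [ 1.49 -7.45 -0.5 ] [-0.02  0.04 -7.13] q [ 0.42  0.3   0.1   2.08 -0.04  0.76 -1.42] F [-0.8 -0.2 -0.5] w 0.0647
```

View pics/w3.png

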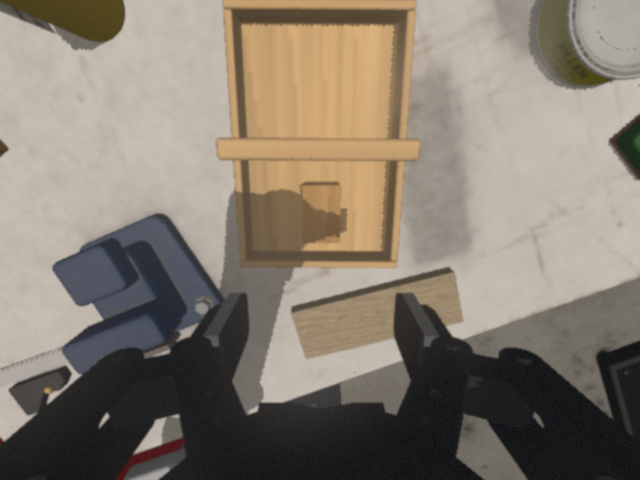

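The batten lies flat in the near pocket at about (321,212), and the middle board is undisturbed. Next is the rebate end.

```bash
python3 -m jog '70 0.2 -1 -0.5 0 0 -1;70 0.4 -2 -0.5 0 0 -2;70 0.6 -3 -0.5 0 0 -3;70 0.8 -4 -0.5 0 0 -4;70 1 -5 -0.5 0 0 -5;70 1.2 -6 -0.5 0 0 -6;70 1.5 -7.4 -0.5 0 0 -7.1;70 1.5 -7.45 -0.5 0 0 -7.1' >/dev/null;  python3 -m jog '70 0 0 0 0 0 0;70 0 0 0 0 0 0;70 0 0 0 0 0 0'
python3 - <<'E'
from h import *
im,d,W=cam("wrist"); save(im,"w4.png")
n=np.hypot(W[...,0]-.637,W[...,1]-.034)<.05
for lo,hi in((.028,.045),(.01,.045)):
    p=W[n&(W[...,2]>lo)&(W[...,2]<hi)]; print("reb",lo,np.round(p.mean(0),3),len(p),[np.round(x,1) for x in cv2.minAreaRect(p[:,:2].astype(np.float32)*1000)])
plan(.633,.033,.28,13)
E
```

```text
time_s: 10.25
eef_pos: [0.6339, 0.0291, 0.2814]
ee_rot: [[0.976, 0.219, -0.001], [0.219, -0.976, -0.001], [-0.001, 0.001, -1.0]]
force: [0.4, 0.2, -0.3]
width: 0.0705
finger_force: 0.0
reb 0.028 [0.624 0.033 0.034] 994 [array([623.5,  33.2]), array([29.5, 43.3]), np.float64(13.1)]
reb 0.01 [0.638 0.036 0.026] 2056 [array([638. ,  36.2]), array([59.1, 43.6]), np.float64(12.2)]
t10.30 row [-0.   -0.07  0.03] [ 0.01  0.01 -0.06] q [-0.02  0.44 -0.13  1.78  0.07  0.93 -1.53] F [ 0.2 -0.5 -0.3] w 0.0697
```

```bash
python3 -m jog '70 0 -0.11 1.2 0 0 0;70 0 -0.11 2.4 0 0 0;70 0 -0.11 3.6 0 0 0;70 0 -0.11 4.6 0 0 0;70 0 -0.11 5.33 0 0 0;70 0 -0.11 5.33 0 0 0;20 0 -0.11 5.33 0 0 0;20 0 -0.11 5.33 0 0 0' 40; python3 -m jog '20 0 0 0 0 0 0;20 0 0 0 0 0 0;20 0 0 0 0 0 0;20 0 0 -0.5 0 0 0;20 0 0 -1.5 0 0 0;20 0 0 -2.7 0 0 0;20 0 0 -3.9 0 0 0;20 0 0 -5 0 0 0';python3 -c "
from h import *
plan(.5465,-.3345,.27,-23)"
```

```text
time_s: 11.3
eef_pos: [0.6353, 0.0367, 0.0176]
ee_rot: [[0.975, 0.222, 0.004], [0.222, -0.975, 0.0], [0.004, 0.001, -1.0]]
force: [0.2, 0.1, 0.4]
width: 0.0434
finger_force: 42.0
time_s: 12.3
eef_pos: [0.6331, 0.0367, 0.2681]
ee_rot: [[0.975, 0.222, 0.002], [0.222, -0.975, 0.0], [0.002, 0.0, -1.0]]
force: [1.2, -0.1, -1.1]
width: 0.0434
finger_force: 42.0
t12.30 row [-3.34  6.85 -0.04] [-0.   -0.02  7.17] q [-0.03  0.45 -0.14  1.8   0.08  0.9  -1.55] F [ 1.2 -0.1 -1.1] w 0.0434
```

```bash
python3 -m jog '20 -0.8 0.8 -0.04 0 0 0.5;20 -1.6 1.6 -0.04 0 0 1.5;20 -2.2 2.5 -0.04 0 0 2.5;20 -2.6 3.5 -0.04 0 0 3.5;20 -2.9 4.5 -0.04 0 0 4.5;20 -3.1 5.5 -0.04 0 0 5.5;20 -3.34 6.5 -0.04 0 0 6.5;20 -3.34 6.85 -0.04 0 0 7.17' >/dev/null; python3 -m jog '20 0 0 0 0 0 0;20 0 0 0 0 0 0;20 0 0 0 0 0 0';python3 -c "
from h import *
plan(.5465,-.3345,.034,-23)"
```

```text
time_s: 13.68
eef_pos: [0.5473, -0.3318, 0.2671]
ee_rot: [[0.922, -0.387, -0.0], [-0.387, -0.922, 0.001], [-0.001, -0.001, -1.0]]
force: [0.2, -0.4, 0.6]
width: 0.0437
finger_force: 42.1
t13.68 row [0.01 0.06 4.66] [-0.01  0.01  0.04] q [ 0.42  0.46  0.08  1.79 -0.05  0.9  -1.45] F [ 0.2 -0.4  0.6] w 0.0437
```

```bash
python3 -m jog '20 0 0.05 1 0 0 0;20 0 0.05 2 0 0 0;20 0 0.05 3 0 0 0;20 0 0.05 3.9 0 0 0;20 0 0.05 4.4 0 0 0;20 0 0.05 4.68 0 0 0;20 0 0.05 4.68 0 0 0;65 0 0.05 4.68 0 0 0';  python3 -m jog '65 0 0 0 0 0 0;65 0 0 0 0 0 0;65 0 0 -1 0 0 0;65 0 0 -2 0 0 0;65 0 0 -3.2 0 0 0;65 0 0 -4.4 0 0 0;65 0 0 -5 0 0 0;65 0 0 -5 0 0 0'
python3 - <<'E'
from h import *
im,d,W=cam("wrist"); save(im,"w5.png")
im,d,W=cam("top"); save(im,"t5.png")
obj("top","batten_end",W,.0); obj("top","rebate_end",W,0)
m=(W[...,2]>.12)&(W[...,2]<.14)&(np.hypot(W[...,0]-.484,W[...,1]+.307)<.11)
print("rail",[np.round(x,1) for x in cv2.minAreaRect(W[m][:,:2].astype(np.float32)*1000)])
plan(.4845,-.3075,.26,67)
E
```

```text
time_s: 14.68
eef_pos: [0.5469, -0.337, 0.0344]
ee_rot: [[0.921, -0.39, 0.002], [-0.39, -0.921, -0.001], [0.002, 0.0, -1.0]]
force: [-0.2, -0.0, 0.4]
width: 0.0597
finger_force: 0.0
time_s: 15.68
eef_pos: [0.5473, -0.3376, 0.2869]
ee_rot: [[0.92, -0.391, 0.006], [-0.391, -0.92, -0.003], [0.007, 0.001, -1.0]]
force: [0.2, 0.3, 0.8]
width: 0.0651
finger_force: 0.0
batten_end conf0.54 rect c [ 499. -292.] size [130. 264.] ang 67.1 ztop 0.132 med [ 0.491 -0.276  0.011] 1 [np.float64(369.0), np.float64(184.0), np.float64(108.0), np.float64(141.0)]
rebate_end conf0.96 rect c [ 547. -337.] size [40. 58.] ang 64.6 ztop 0.045 med [ 0.543 -0.336  0.04 ] 1 [np.float64(429.0), np.float64(208.0), np.float64(33.0), np.float64(39.0)]
rail [array([ 494.1, -286. ]), array([102.5,  17.4]), np.float64(66.9)]
t15.88 row [-1.33 -0.05  0.43] [ -0.04   0.03 -18.  ] q [ 0.42  0.44  0.08  1.77 -0.05  0.93 -1.45] F [0.6 0.4 0.8] w 0.0649
```

View pics/t5.png

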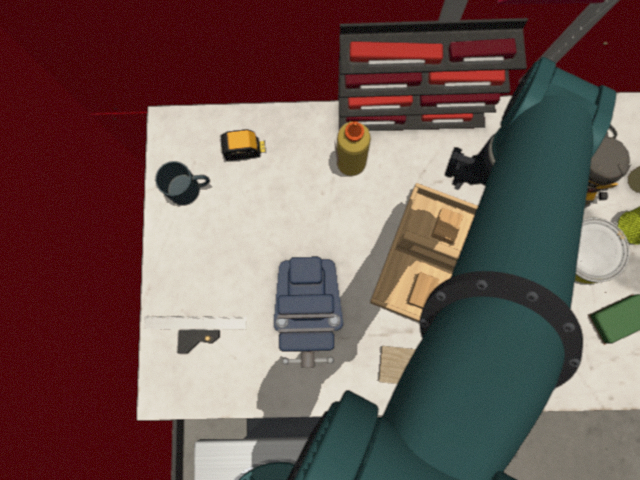

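Both scraps are in their pockets (rebate at 446,225, batten at 422,290), and the bystanders are untouched. Next I turn the tool over the rail.

```bash
python3 -m jog '70 -0.2 0 0 0 0 -2;70 -0.5 0 0 0 0 -4;70 -0.8 0 0 0 0 -6;70 -1.1 -0.05 0.2 0 0 -8;70 -1.33 -0.05 0.3 0 0 -10;70 -1.33 -0.05 0.4 0 0 -12;70 -1.33 -0.05 0.4 0 0 -14;70 -1.33 -0.05 0.4 0 0 -16' >/dev/null; python3 -m jog '70 0 0 0 0 0 -2;70 0 0 0 0 0 -2;70 0 0 0 0 0 -2;70 0 0 0 0 0 -2'
python3 - <<'E'
from h import *
im,d,W=cam("wrist"); save(im,"w6.png")
m=(W[...,2]>.12)&(W[...,2]<.14)&(np.hypot(W[...,0]-.484,W[...,1]+.307)<.11)
print("rail",np.nanmean(W[m],0),[np.round(x,1) for x in cv2.minAreaRect(W[m][:,:2].astype(np.float32)*1000)])
obj("wrist","batten_end",W,.0); obj("wrist","rebate_end",W,0)
plan(.4845,-.3075,.111,67)
E
```

```text
time_s: 17.38
eef_pos: [0.4854, -0.3082, 0.2628]
ee_rot: [[0.392, 0.92, -0.001], [0.92, -0.392, 0.0], [0.0, -0.001, -1.0]]
force: [0.1, 0.0, -0.8]
width: 0.0699
finger_force: 0.0
rail [ 0.48584928 -0.30133901  0.13135108] [array([ 483.4, -306.9]), array([148.3,  16. ]), np.float64(66.7)]
batten_end conf0.60 rect c [ 421. -283.] size [39. 61.] ang 67.9 ztop 0.039 med [ 0.423 -0.281  0.038] 1 [np.float64(229.0), np.float64(191.0), np.float64(62.0), np.float64(43.0)]
rebate_end conf0.96 rect c [ 548. -337.] size [43. 59.] ang 66.8 ztop 0.043 med [ 0.545 -0.335  0.04 ] 1 [np.float64(355.0), np.float64(190.0), np.float64(58.0), np.float64(46.0)]
t17.52 row [ 0.01 -0.03  3.04] [-0.    0.   -0.01] q [ 0.71  0.39 -0.3   1.92  0.15  0.85 -0.07] F [-0.3  0.3  0.4] w 0.0701
```

View pics/w6.png

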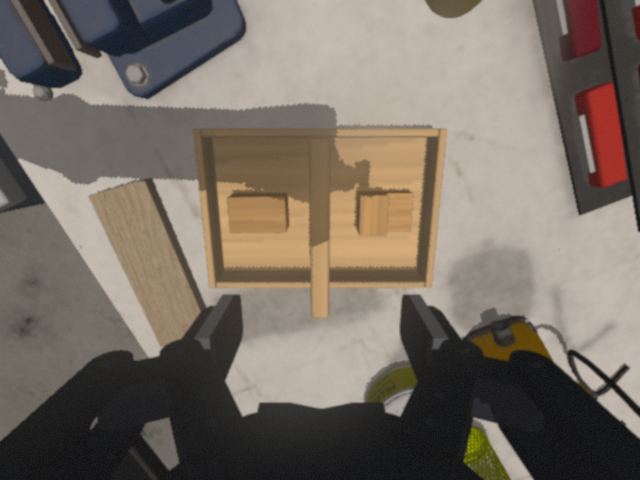

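Batten (258,213) and rebate end (385,213) both lie flat, with the rail centred between the fingers at column 320. I'll descend and grip.

```bash
python3 -m jog '60 0.01 -0.03 1 0 0 0;60 0.01 -0.03 1.9 0 0 0;60 0.01 -0.03 2.6 0 0 0;60 0.01 -0.03 3.03 0 0 0;60 0.01 -0.03 3.03 0 0 0;60 0.01 -0.03 3.03 0 0 0;30 0.01 -0.03 3.03 0 0 0;30 0.01 -0.03 3.03 0 0 0' 40; python3 -c "
from h import *
plan(.4842,-.3072,.111,66.9)"
```

```text
time_s: 18.52
eef_pos: [0.4849, -0.3077, 0.1126]
ee_rot: [[0.391, 0.92, 0.002], [0.92, -0.391, -0.001], [-0.0, 0.002, -1.0]]
force: [0.6, -0.3, 0.5]
width: 0.0299
finger_force: 0.0
t18.52 row [ 0.   -0.02  0.03] [0.02 0.   0.02] q [ 0.65  0.59 -0.23  2.04  0.25  0.54 -0.16] F [ 0.6 -0.3  0.5] w 0.0299
```

```bash
python3 -m jog '5 0 0 0 0 0 0;5 0 0 0 0 0 0;5 0 0 0 0 0 0;5 0 0 0 0 0 0;5 0 0 0 0 0 0;5 0 0 0 0 0 0' 100; python3 -m jog '5 0 0 -0.1 0 0 0;5 0 0 -0.2 0 0 0;5 0 0 -0.4 0 0 0;5 0 0 -0.6 0 0 0;5 0 0 -0.6 0 0 0'
python3 - <<'E'
from h import *
plan(.4842,-.3072,.261,66.9)
im,d,W=cam("wrist")
m=(W[...,2]>.03)&(W[...,2]<.1)&(np.hypot(W[...,0]-.484,W[...,1]+.307)<.17)
p=W[m]; A=np.c_[p[:,:2]-[.484,-.307],np.ones(len(p))]; 
q=p[(p[:,2]>.065)]; A=np.c_[q[:,:2]-[.484,-.307],np.ones(len(q))]; print(len(q),np.linalg.lstsq(A,q[:,2],rcond=None)[0])
E
```

```text
time_s: 19.27
eef_pos: [0.4845, -0.3075, 0.1125]
ee_rot: [[0.391, 0.921, 0.0], [0.921, -0.391, -0.001], [-0.0, 0.001, -1.0]]
force: [-1.3, 0.8, 5.4]
width: 0.0146
finger_force: 98.2
time_s: 19.9
eef_pos: [0.4852, -0.3077, 0.1428]
ee_rot: [[0.391, 0.92, 0.002], [0.92, -0.391, -0.001], [-0.0, 0.003, -1.0]]
force: [0.6, -0.2, -5.9]
width: 0.0147
finger_force: 97.8
t19.90 row [ 0.   -0.02 -2.36] [0.03 0.   0.02] q [ 0.67  0.55 -0.25  2.02  0.23  0.6  -0.14] F [ 0.6 -0.2 -5.9] w 0.0147
25147 [0.01819643 0.02367484 0.07135841]
```

```bash
python3 -m jog '5 0 0 -0.3 0 0 0;5 0 0 -0.7 0 0 0;5 0 0 -1.1 0 0 0;5 0 0 -1.5 0 0 0;5 0 0 -1.9 0 0 0;5 0 0 -2.2 0 0 0;5 0 0 -2.4 0 0 0;5 0 0 -2.4 0 0 0'; python3 -m jog '5 0 0 0 0 0 0;5 0 0 0 0 0 0;5 0 0 0 0 0 0;5 0 0 0 0 0 0;5 0 0 0 0 0 0;5 0 0 0 0 0 0;5 0 0 0 0 0 0;5 0 0 0 0 0 0';python3 -m jog '5 0 0 0 0 0 0;5 0 0 0 0 0 0;5 0 0 0 0 0 0;5 0 0 0 0 0 0;5 0 0 0 0 0 0;5 0 0 0 0 0 0;5 0 0 0 0 0 0;5 0 0 0 0 0 0' >/dev/null;python3 -m jog '5 0 0 0 0 0 0;5 0 0 0 0 0 0;5 0 0 0 0 0 0;5 0 0 0 0 0 0;5 0 0 0 0 0 0;5 0 0 0 0 0 0;5 0 0 0 0 0 0;5 0 0 0 0 0 0'
python3 - <<'E'
from h import *
im,d,W=cam("wrist"); save(im,"w7.png"); im,d,W2=cam("scene"); save(im,"s7.png")
p=obj("wrist","tote",W,.1)
for t in("batten_end","rebate_end"): obj("wrist",t,W,.1)
# rim: z near .195
m=(W[...,2]>.18)&(W[...,2]<.215)&(np.hypot(W[...,0]-.484,W[...,1]+.307)<.17)
q=W[m]; print(len(q),np.linalg.lstsq(np.c_[q[:,:2]-[.484,-.307],np.ones(len(q))],q[:,2],rcond=None)[0])
E
```

```text
time_s: 20.95
eef_pos: [0.4847, -0.3075, 0.2623]
ee_rot: [[0.391, 0.92, 0.001], [0.92, -0.391, -0.001], [-0.0, 0.001, -1.0]]
force: [-0.7, 0.4, -6.5]
width: 0.0145
finger_force: 98.1
time_s: 21.95
eef_pos: [0.4844, -0.3073, 0.2617]
ee_rot: [[0.391, 0.921, -0.0], [0.921, -0.391, -0.0], [-0.0, 0.0, -1.0]]
force: [-0.6, 0.2, -6.2]
width: 0.0143
finger_force: 98.2
time_s: 23.95
eef_pos: [0.4844, -0.3073, 0.2616]
ee_rot: [[0.391, 0.921, 0.0], [0.921, -0.391, -0.0], [-0.0, 0.0, -1.0]]
force: [-0.1, 0.6, -6.2]
width: 0.0146
finger_force: 98.2
tote conf0.95 rect c [ 485. -305.] size [164. 248.] ang 67.1 ztop 0.281 med [ 0.498 -0.283  0.158] 1 [np.float64(98.0), np.float64(118.0), np.float64(449.0), np.float64(292.0)]
batten_end conf0.66 rect c [ 421. -283.] size [40. 62.] ang 67.9 ztop 0.188 med [ 0.424 -0.28   0.187] 2 [np.float64(168.0), np.float64(220.0), np.float64(106.0), np.float64(73.0)]
rebate_end conf0.97 rect c [ 548. -337.] size [44. 60.] ang 67.8 ztop 0.191 med [ 0.544 -0.332  0.186] 1 [np.float64(377.0), np.float64(220.0), np.float64(96.0), np.float64(74.0)]
27066 [0.01692079 0.02818932 0.18955821]
```

View pics/w7.png

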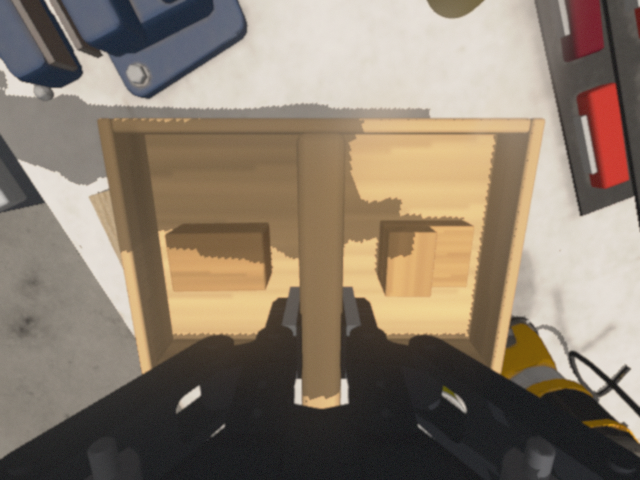

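View pics/s7.png

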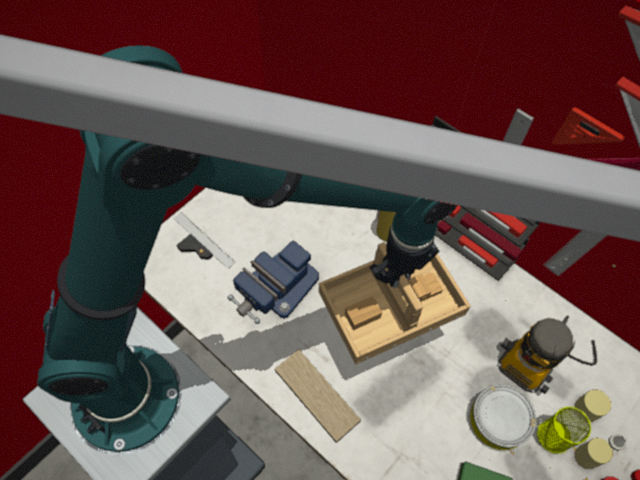

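The tote hangs level about 15 cm up, with its centre at (395,300) in the scene view. In the wrist view the batten at (218,258) and the rebate end at (425,258) are in separate pockets and clear of the fingers. I'm handing in.

```bash
python3 -c "
from workcell import robot
print(robot.close_job())"
```

```text
the job is handed in; nothing more can be done
None
```

I handed the job in with the tote held level and steady about 15 cm above the bench and one scrap lying flat in each pocket. The other things on the bench looked undisturbed in the pictures, though the verdict was not shown to me.

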